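# Lay out the soldering tray at the goldsmith's bench

### The job

Lay out the soldering tray: put the white dish in the bay with the grey liner first, and only then stand the white borax cone upright in the dish, centred. Stand the amber jar with the brass lid in the bay with the yellow liner and the green jar with the brass lid in the bay with the green liner (the jars at any time). Leave the two white-lidded jars and the brown cone standing where they are.

Things in the scene. Friction and masses are not known exactly. Their poses are not given: they have to be found in the camera images.
- liner_grey: Grey liner, 89 x 129 x 3 mm, fixed, covering the floor of one bay of the tray; place of the dish. Tray: dark wood, 290 x 140 mm, fixed, three bays in a row along x, 95 mm centre to centre. Origin: bay centre, on its underside, 6 mm above the table (its top face is at 9 mm); x along the tray's long side, y across it, z up.
- liner_yellow: Yellow liner, 89 x 129 x 3 mm, fixed, covering the floor of one bay of the tray; place of the brass-lidded amber jar. Each bay is 90 (x) by 130 mm (y) inside; which liner is in which bay varies. Origin: bay centre, on its underside, 6 mm above the table (its top face is at 9 mm); x along the tray's long side, y across it, z up.
- liner_green: Green liner, 89 x 129 x 3 mm, fixed, covering the floor of one bay of the tray; place of the brass-lidded green jar. The tray's walls and dividers are 5 mm thick, tops 20 mm above the table. Origin: bay centre, on its underside, 6 mm above the table (its top face is at 9 mm); x along the tray's long side, y across it, z up.
- dish: Round white ceramic dish, 60 mm across from 6 mm height up to the rim at 22 mm, 52 mm across at the foot; wall 3.5 mm, so 53 mm across inside near the rim; inner floor 6 mm above its underside. 120 g or so. Origin: centre of its underside; z up; starts upright on the table. Round: yaw is immaterial.
- cone_white: White borax cone, to stand in the dish. Tapers from 32 mm across at the foot to 25 mm at 26 mm height, then straight, 25 mm across, up to 56 mm; total height 60 mm. 70 g or so. Origin: centre of its underside; z up along its axis; starts upright on the table. Round: yaw is immaterial.
- jar_amber_brass: Amber (reddish orange) jar with a brass lid. Glass body 42 mm across up to 40 mm height (the part to grip), sloping shoulder in, then the lid, 27 mm across, from 46 mm to the top at 60 mm. 120 g or so. Origin: centre of its underside; z up along the jar; starts upright on the table. Round: yaw is immaterial.
- jar_green_brass: Dark green jar with a brass lid. Glass body 42 mm across up to 40 mm height (the part to grip), sloping shoulder in, then the lid, 27 mm across, from 46 mm to the top at 60 mm. 120 g or so. Origin: centre of its underside; z up along the jar; starts upright on the table. Round: yaw is immaterial.
- jar_amber_white: Look-alike, to be left alone: amber jar with a white lid, same size as the brass-lidded one, on the table. Origin: centre of its underside.
- jar_green_white: Look-alike, to be left alone: dark green jar with a white lid, same size as the brass-lidded one, on the table. Origin: centre of its underside.
- cone_brown: Look-alike, to be left alone: dark brown cone of polishing wax, same size as the white one, on the table. Origin: centre of its underside. (The seven jars, cones and dish and a 42 mm steel block, 36 mm high, stand at least 85 mm apart, centre to centre, beside the tray.)
Not all that is in view belongs to the job. Leave any blue or pink look-alike of the jar_amber_brass alone.

How it is judged:
By the outcome, as a careful person would: the job done as asked, in the order asked, and still so for the second after the job is handed in, with the robot touching nothing.
It also fails if it takes over 106 s, if anything falls off the work surface, if the arm or the gripper's body presses on something with over 40 N, if the wrist force passes 120 N, or if a joint passes its speed limit or range.

### The arm

A 7-joint arm with a two-finger parallel gripper is mounted at the origin on the work surface. World frame = base frame: x ahead of the robot, y to its left, z up, the work surface at z = 0. Lengths are in m, angles in degrees, forces in N, time in s.
With the tool pointing down it reaches from about 0.425 to 0.875 m from the base axis. Payload 8.4 kg.
Tool frame: the origin (TCP) lies midway between the tips of the shut fingers; the grasp point (between the pads) lies 19 mm behind it; z points along the fingers, y is the line along which they close (so a half turn about z gives the same grasp; the last joint's range is limited). The gripper opens to 85 mm and grips with 20 to 120 N. Pads are 22 mm wide; open, the fingers measure 114 mm over their backs; the gripper's body (76 mm by 85 mm) begins 54 mm behind the grasp point. The pads swing forward as they close: fully open they stand 13 mm farther back than shut.
Start: joints at [-72.777, 19.091, 2.286, 83.961, -0.768, 76.965, -3.352], TCP at [0.253, 0.599, 0.231] pointing down, gripper open.
Joint ranges: [-147.57, 147.57], [-21.85, 119.76], [-74.77, 79.35], [14.55, 137.4], [-85.83, 265.84], [4.83, 119.75], [-152.11, 152.11]. Speed limits (degrees/s): [127.2, 127.2, 159.86, 159.86, 180, 180, 180].

### API

Orientations are given as [roll, pitch, yaw] about the fixed x, y, z axes, in that order (R = Rz(yaw) Ry(pitch) Rx(roll)).
In Python, from bench import env gives the robot as it stands. Calls block until the motion is done:
- env.goto(position, orientation): joint-space move of the TCP to a pose.
- env.move_l(position, frame=None, vel=0.15, force_limit=None): straight line of the TCP; frame=None keeps the orientation; vel is the mean speed in m/s. With force_limit (N) it stops when the force on the tool has changed by that much, and returns True; else False.
- env.move_j(angles): joint-space move.
- env.command_gripper(opening, squeeze=None): opening from 0.0 (shut) to 1.0 (fully open); squeeze is the grip in N (None keeps the last); returns when the fingers have stopped.
- env.hold(seconds).
- env.ik(position, orientation): joint angles nearest the present ones, or None.
- env.observe(): the state.
- env.capture(name): name is "scene" or "top"; returns (picture, depth): 384x512x3 uint8, red, green, blue; 384x512 float32, m along the optical axis (not along the pixel's ray), 0 where there is no reading.
- env.camera_info(name): a dict with "intrinsics" (3x3 intrinsics, pixels), "distortion" ([k1, k2, p1, p2, k3] as OpenCV has them; the pictures are not rectified), "xyz" and "orientation" of the camera in the world. Camera axes: x right, y up, looking along -z (the intrinsics and any distortion apply to the point x, -y, -z); pixel columns grow to the right and rows downward; lengths in m; the calibration is good to about 2 mm. A picture is of the moment at which its call begins. camera_info takes no time and is no camera call.
A pose or a line that the arm cannot do raises env.IKError and nothing moves.
- env.hand_in(): hands the job in; it is judged then, once.
The state is a dict: "time_s": time; "q": joint angles; "qd": joint speeds; "joint_efforts": joint torques, N m; "eef_pos": TCP position; "ee_rot": TCP orientation; "wrist_force": force on the tool from outside, world axes, zero at the start; "moment": the same for the moment, N m; "finger_gap": opening from 0.0 (shut) to 1.0 (fully open); "grasp_force": force on a finger pad.
Only numpy, scipy, OpenCV 4.12 (cv2) and the standard library are available. Lean on these libraries where they do the work, as an engineer would, in place of code of your own. Each camera call takes 0.05 s, during which the arm holds its last target. There are 200 camera calls.

## Working session

There is one attempt and no reset: what is moved stays moved. The work goes in short steps, each a Python script; the robot and the scene stay as the last script left them, time stands still between calls to the robot, and variables do not carry over. Pictures are saved under pics/ and viewed, at most 14 in all, crops included, and the job is handed in when it is done.

```bash
ls; mkdir -p pics; python3 - <<'E'
from bench import env
import cv2,numpy as np
for n in("scene","top"):
    p,d=env.capture(n); cv2.imwrite(f"pics/{n}0.png",cv2.cvtColor(p,cv2.COLOR_RGB2BGR)); np.savez(f"{n}0.npz",p=p,d=d)
    i=env.camera_info(n); print(n,i); print((d>0).mean())
o=env.observe(); print(o)
E
```

```text
pics
scene {'intrinsics': array([[474.78447055,   0.        , 257.87739883],
       [  0.        , 474.78447055, 190.47077948],
       [  0.        ,   0.        ,   1.        ]]), 'distortion': array([0.00999183, 0.        , 0.        , 0.        , 0.        ]), 'xyz': array([ 1.21294004, -0.09777421,  1.1825084 ]), 'orientation': array([31.64620242,  0.89262467, 74.74756587])}
0.995758056640625
top {'intrinsics': array([[416.9677822 ,   0.        , 254.72316933],
       [  0.        , 416.9677822 , 190.53759599],
       [  0.        ,   0.        ,   1.        ]]), 'distortion': array([-0.06847273,  0.        ,  0.        ,  0.        ,  0.        ]), 'xyz': array([0.41847466, 0.07930053, 1.07137396]), 'orientation': array([  7.07979634,  -1.60468298, -91.23102098])}
0.9962310791015625
{'time_s': 0.1, 'q': array([-72.77807676,  19.12818317,   2.28287271,  84.00448802,
        -0.76891143,  76.96401505,  -3.35169336]), 'qd': array([ 0.08627757, -0.00053055,  0.04239604, -0.20323432, -0.01609129,
       -0.02963668, -0.06425356]), 'joint_efforts': array([ 4.57140268e-03, -6.60013676e+01,  1.37088083e+00, -4.06471932e+01,
        1.72748161e-02,  8.98645667e-03, -1.11433934e-06]), 'eef_pos': array([0.25283555, 0.59838505, 0.23051728]), 'ee_rot': array([-1.79918613e+02,  3.79892278e-03,  1.57094921e+02]), 'wrist_force': array([-0.43861154, -0.03548474, -0.84192408]), 'moment': array([-0.00071853, -0.03365717, -0.02452062]), 'grasp_force': 0.0, 'finger_gap': 1.0010293982709386}
```

View pics/scene0.png

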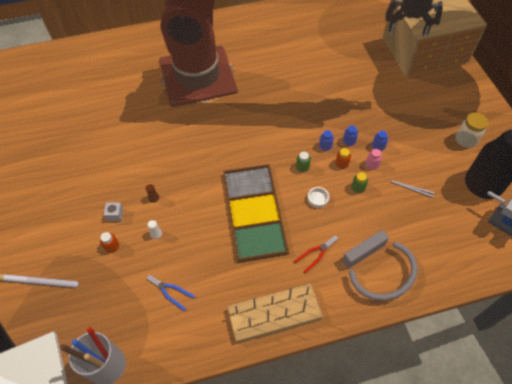

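View pics/top0.png

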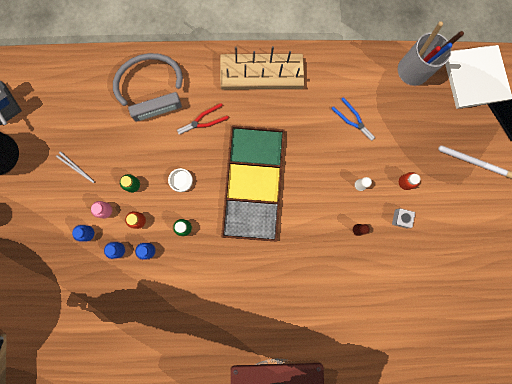

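Top view: amber with brass lid at (135,220), scene (344,158). It could be confused with amber/white lid (410,180), pink (101,209), and blue (83,232), (114,250), (145,250).
Green with brass lid is at (130,183), against green/white lid (182,227).
White cone is at (364,184), against brown (361,229) and the steel block (405,217). The dish is at (180,180).
Liners from the robot outward are grey (250,220), yellow (254,183), green (257,146).

```bash
cat > h.py <<'E'
import cv2,numpy as np
from bench import env
from scipy.spatial.transform import Rotation as Rn
from scipy.ndimage import label
I={n:env.camera_info(n) for n in("scene","top")}
def rays(n,uv):
    i=I[n]; q=cv2.undistortPoints(np.array(uv,float).reshape(-1,1,2),i["intrinsics"],i["distortion"]).reshape(-1,2)
    return np.c_[q[:,0],-q[:,1],-np.ones(len(q))]@Rn.from_euler("xyz",i["orientation"],degrees=True).as_matrix().T
def cloud(n,d):
    v,u=np.mgrid[:384,:512]
    return (I[n]["xyz"]+rays(n,np.c_[u.ravel(),v.ravel()])*d.ravel()[:,None]).reshape(384,512,3)
def plane(n,uv,z):
    r=rays(n,[uv])[0]; c=I[n]["xyz"]; return c+r*(z-c[2])/r[2]
def tri(a,b):
    A=0;B=0;L=[]
    for n,uv in(("top",a),("scene",b)):
        r=rays(n,[uv])[0]; r/=np.linalg.norm(r); P=np.eye(3)-np.outer(r,r); A=A+P; B=B+P@I[n]["xyz"]; L.append((P,I[n]["xyz"]))
    x=np.linalg.solve(A,B); return x,1e3*sum(np.linalg.norm(P@(x-c)) for P,c in L)
def project(n,p):
    i=I[n]; q=(np.array(p)-i["xyz"])@Rn.from_euler("xyz",i["orientation"],degrees=True).as_matrix()
    return cv2.projectPoints(np.array([[q[0],-q[1],-q[2]]]),np.zeros(3),np.zeros(3),i["intrinsics"],i["distortion"])[0].ravel()
def blob(m,seed,rad=25):
    """centroid of the mask's component nearest the seed"""
    l,k=label(m); v,u=np.nonzero(m); j=np.argmin((u-seed[0])**2+(v-seed[1])**2)
    s=l==l[v[j],u[j]]; return np.argwhere(s)[:,::-1].mean(0),int(s.sum())
E
cat > meas.py <<'E'
from h import *
D={n:np.load(n+"0.npz") for n in I}; C={n:cloud(n,D[n]["d"]) for n in I}
seeds=dict(amber_brass=(135,220),green_brass=(130,183),green_white=(182,227),amber_white=(410,180),cone_w=(364,184),cone_b=(361,229),dish=(180,180),block=(405,217),pink=(101,209),blue1=(83,232),blue2=(114,250),blue3=(145,250))
for n in I: t=C[n][::8,::8].reshape(-1,3); t=t[(abs(t[:,2])<.02)]; print(n,"table z median",np.median(t[:,2]).round(4),t[:,2].std().round(4))
for k,s in seeds.items():
    c=C["top"][s[1],s[0]][:2]; out=[];uvs=[]
    for n in("top","scene"):
        X=C[n]; near=(np.hypot(X[...,0]-c[0],X[...,1]-c[1])<.04)
        zt=np.percentile(X[near][:,2],[99])[0] if k!="dish" else .022
        zt=np.sort(X[near][:,2])[-15] if k!="dish" else .022
        m=near&(X[...,2]>zt-.006); uv=np.argwhere(m)[:,::-1].mean(0)
        uvs.append(uv); out+=[X[m].mean(0).round(4),m.sum()]
    x,e=tri(*uvs); print(k,x.round(4),"gap%.1fmm"%e,*out)
L={}
for k,(lo,hi),st,ss in(("yellow",((20,150,120),(35,255,255)),(254,183),(254,211)),("green",((65,60,40),(95,255,180)),(257,146),(260,240)),("grey",((0,0,60),(180,50,200)),(250,220),(248,182))):
    uv=[];a=[]
    for n,s in(("top",st),("scene",ss)):
        m=cv2.inRange(cv2.cvtColor(D[n]["p"],cv2.COLOR_RGB2HSV),lo,hi); m=cv2.morphologyEx(m,cv2.MORPH_CLOSE,np.ones((5,5)))
        l,_=label(m); q=l==np.bincount(l[s[1]-8:s[1]+8,s[0]-8:s[0]+8].ravel()*(l[s[1]-8:s[1]+8,s[0]-8:s[0]+8].ravel()>0))[1:].argmax()+1
        cs=cv2.minAreaRect(np.argwhere(q)[:,::-1].astype(np.float32)); uv.append(cs[0])
        c4=np.array([plane(n,p,.009) for p in cv2.boxPoints(cs)]); a.append((c4.mean(0).round(4),np.linalg.norm(np.diff(c4,axis=0),axis=1).round(4)))
        e=c4[np.argsort(np.hypot(*c4[:,:2].T))]
    x,e=tri(*uv); print(k,x.round(4),"gap%.1f"%e,a); L[k]=x
d=L["green"]-L["grey"]; print("tray x dir deg",np.degrees(np.arctan2(d[1],d[0])),np.linalg.norm(d))
p=D["top"]["p"][165:265,70:200]; cv2.imwrite("pics/crop.png",cv2.cvtColor(cv2.resize(p,None,fx=5,fy=5,interpolation=2),cv2.COLOR_RGB2BGR))
E
python3 meas.py
```

```text
scene table z median 0.0001 0.004
top table z median -0.0002 0.0039
amber_brass [0.4792 0.3474 0.0552] gap4.9mm [0.4794 0.3488 0.0595] 98 [0.4818 0.3433 0.0592] 61
green_brass [0.5731 0.3629 0.0551] gap4.2mm [0.5728 0.3638 0.0598] 98 [0.5753 0.3591 0.0591] 65
green_white [0.4583 0.2298 0.0548] gap6.4mm [0.4588 0.2323 0.0594] 92 [0.4611 0.2253 0.0594] 56
amber_white [ 0.5671 -0.3561  0.056 ] gap3.2mm [ 0.567  -0.353   0.0594] 79 [ 0.5689 -0.3567  0.0604] 74
cone_w [ 0.5617 -0.2339  0.053 ] gap3.3mm [ 0.5613 -0.2306  0.0582] 77 [ 0.5649 -0.2347  0.0597] 60
cone_b [ 0.4443 -0.2226  0.0521] gap2.8mm [ 0.4445 -0.2193  0.0586] 76 [ 0.4481 -0.2232  0.0584] 56
dish [0.5798 0.2361 0.0167] gap6.4mm [0.5799 0.2386 0.0211] 112 [0.5815 0.2318 0.0206] 94
block [ 0.4699 -0.3367  0.0298] gap2.7mm [ 0.4699 -0.3331  0.0354] 262 [ 0.4736 -0.3366  0.0366] 180
pink [0.5072 0.4332 0.0567] gap4.7mm [0.5073 0.4346 0.0596] 102 [0.509  0.4294 0.0594] 59
blue1 [0.4486 0.4785 0.0559] gap5.3mm [0.4489 0.4797 0.06  ] 83 [0.4514 0.4737 0.0596] 58
blue2 [0.4053 0.3986 0.0562] gap4.0mm [0.4057 0.3996 0.0597] 92 [0.4078 0.395  0.0597] 54
blue3 [0.4015 0.322  0.0547] gap4.7mm [0.402  0.3231 0.0599] 98 [0.4047 0.3179 0.0592] 57
yellow [0.5704 0.0484 0.0095] gap2.9 [(array([0.571 , 0.0497, 0.009 ]), array([0.0879, 0.1305, 0.088 ])), (array([0.569 , 0.0474, 0.009 ]), array([0.1357, 0.0891, 0.1311]))]
green [ 0.672   0.0464 -0.0111] gap12.9 [(array([0.6661, 0.0408, 0.009 ]), array([0.087 , 0.1291, 0.0871])), (array([0.6822, 0.0505, 0.009 ]), array([0.0824, 0.0448, 0.081 ]))]
grey [0.4756 0.0573 0.0103] gap3.8 [(array([0.4763, 0.059 , 0.009 ]), array([0.089 , 0.1305, 0.0892])), (array([0.4738, 0.0559, 0.009 ]), array([0.1293, 0.0823, 0.1253]))]
tray x dir deg -3.169098673035064 0.19778655516608362
```

View pics/crop.png

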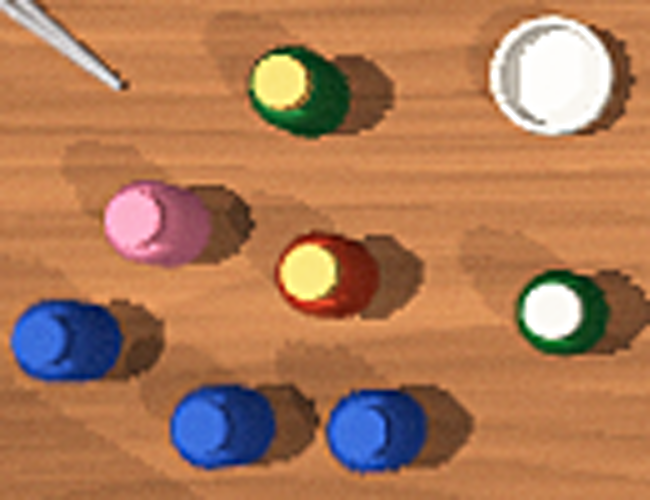

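The crop confirms the choice: the amber jar with a brass lid is at crop (310,270), the green one with brass at (285,85), and the dish at (550,75). Heights match the text (60, 22 and 9 mm). Tray yaw is about -5.4°. I'll move the dish now.

```bash
cat > act.py <<'E'
from h import *
T=-5.4; u=np.array([np.cos(np.radians(T)),np.sin(np.radians(T))])
YEL=np.array([.5700,.0486]); GREY=YEL-.095*u; GRN=YEL+.095*u
def ori(p,yaw):
    q=env.observe()["q"]; best=None
    for y in(yaw,yaw+180):
        y=(y+180)%360-180; j=env.ik(list(p),[180,0,y])
        if j is not None:
            c=abs(np.array(j)-q).max()
            if best is None or c<best[0]: best=(c,[180,0,y])
    return best[1]
def st(s):
    o=env.observe(); print(s,"t%.1f"%o["time_s"],o["eef_pos"].round(4),"yaw%.1f"%o["ee_rot"][2],"gap%.3f gf%.1f"%(o["finger_gap"],o["grasp_force"]),o["wrist_force"].round(1)); return o
def pick(xy,z,yaw,opening,pre=None,lift=.13,squeeze=30):
    """pre: yaw of a first, perpendicular centring squeeze"""
    a=[*xy,lift]; y0=yaw if pre is None else pre
    env.goto(a,ori(a,y0)); env.command_gripper(opening,20)
    hit=env.move_l([*xy,z],vel=.15,force_limit=15); st("down hit=%s"%hit)
    if hit: raise SystemExit
    if pre is not None:
        env.command_gripper(0.,20); st("centred"); env.command_gripper(opening)
        env.goto([*xy,z],ori([*xy,z],yaw))
    env.command_gripper(0.,squeeze); st("gripped")
    env.move_l([*xy,lift],vel=.2); st("lifted")
def place(xy,z,yaw,opening,lift=.13):
    a=[*xy,lift]; env.goto(a,ori(a,yaw)); st("above")
    env.move_l([*xy,z+.012],vel=.15)
    hit=env.move_l([*xy,z-.002],vel=.03,force_limit=5); st("set hit=%s"%hit)
    env.command_gripper(opening); env.move_l([*xy,lift],vel=.2); st("free")
E
python3 - <<'E'
from act import *
d=(.5807,.2352)
pick(d,.002,T,1.,pre=T+90)
E
```

```text
down hit=False t3.1 [0.5814 0.2354 0.003 ] yaw84.6 gap0.999 gf0.0 [ 0.1 -0.8  0.4]
centred t3.5 [0.5813 0.2355 0.0033] yaw84.6 gap0.703 gf20.6 [-1.7  0.8  6.1]
gripped t5.5 [0.5808 0.2352 0.0023] yaw-5.4 gap0.678 gf32.4 [-0.2 -0.3  4.3]
lifted t6.3 [0.5799 0.2352 0.1287] yaw-5.4 gap0.676 gf32.4 [ 0.5 -0.5 -1.3]
```

```bash
python3 - <<'E'
from act import *
place(GREY,.011,T,.9)
env.goto([.5634,-.20,.2],ori([.5634,-.20,.2],T))
for n in I:
    p,d=env.capture(n); np.savez(n+"1.npz",p=p,d=d)
    c=project(n,[*GREY,.031]).astype(int); q=p[c[1]-50:c[1]+50,c[0]-65:c[0]+65]; cv2.imwrite(f"pics/dish_{n}.png",cv2.cvtColor(cv2.resize(q,None,fx=4,fy=4),cv2.COLOR_RGB2BGR)); print(n,c)
E
cd pics; python3 -c "
import cv2,numpy as np;cv2.imwrite('d2.png',np.vstack([cv2.resize(cv2.imread(f'dish_{n}.png'),(390,300)) for n in('top','scene')]))"
```

```text
above t7.1 [0.4758 0.0586 0.1301] yaw-5.3 gap0.681 gf32.4 [ 0.9  0.2 -1.2]
set hit=True t8.4 [0.4757 0.058  0.0108] yaw-5.4 gap0.678 gf32.0 [0.4 0.8 0.6]
free t9.5 [0.4749 0.0579 0.1293] yaw-5.3 gap0.903 gf0.0 [-1.6 -0.2  0.4]
scene [248 178]
top [251 219]
```

View pics/d2.png

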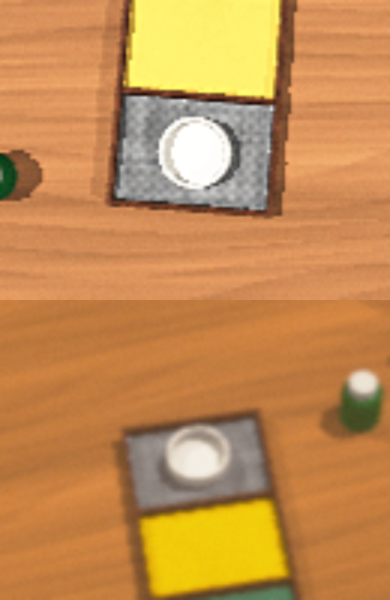

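The dish stands upright and centred on the grey liner, at (195,152) in the upper crop and (198,455) in the lower. Next comes the cone.

```bash
python3 - <<'E'
from act import *
pick((.5631,-.2327),.026,T,.7,pre=T+90,lift=.16)
place((.4757,.0580),.041,T,.6,lift=.16)
env.goto([.4805,.30,.2],ori([.4805,.30,.2],T))
ims=[]
for n in ("top","scene"):
    p,d=env.capture(n); np.savez(n+"2.npz",p=p,d=d)
    c=project(n,[*GREY,.05]).astype(int); q=p[c[1]-35:c[1]+35,c[0]-45:c[0]+45]; ims.append(cv2.resize(q,(386,300)))
cv2.imwrite("pics/c2.png",cv2.cvtColor(np.vstack(ims),cv2.COLOR_RGB2BGR))
E
```

```text
down hit=False t13.2 [ 0.5636 -0.2331  0.0269] yaw-95.4 gap0.699 gf0.0 [ 0.1 -0.  -0.6]
centred t13.6 [ 0.5635 -0.2328  0.0266] yaw-95.4 gap0.283 gf22.2 [-0.2  0.5  5.3]
gripped t15.7 [ 0.5631 -0.2327  0.0259] yaw-5.4 gap0.281 gf29.5 [0.1 0.6 0. ]
lifted t16.5 [ 0.5626 -0.2321  0.1589] yaw-5.4 gap0.283 gf29.4 [-0.5 -0.6 -0.4]
above t17.7 [0.4761 0.0571 0.1601] yaw-5.5 gap0.281 gf29.4 [ 0.4  0.4 -0.8]
set hit=True t19.0 [0.4759 0.0585 0.0406] yaw-5.4 gap0.283 gf30.3 [0.1 0.3 3.7]
free t20.1 [0.4752 0.0584 0.1593] yaw-5.3 gap0.600 gf0.0 [-0.4  0.1 -0.2]
```

View pics/c2.png

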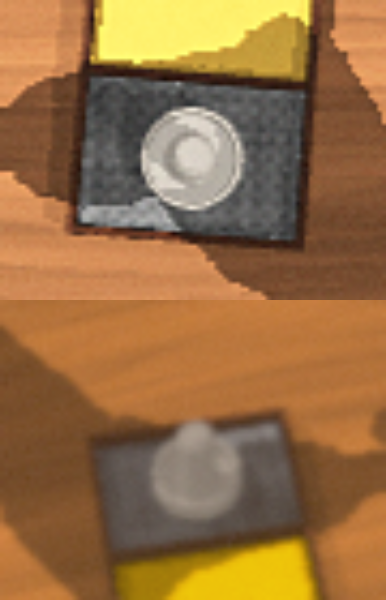

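The cone stands upright in the dish, centred: (190,157) in the upper crop and (195,450) in the lower. The jars are next.

```bash
python3 - <<'E'
from act import *
pick((.4805,.3460),.006,19,.75,lift=.16)
place(YEL,.015,T,.75,lift=.16)
pick((.5740,.3614),.006,161,.75,lift=.16)
place(GRN,.015,T,.75,lift=.16)
env.goto([.4805,.35,.25],ori([.4805,.35,.25],T))
ims=[]
for n in ("top","scene"):
    p,d=env.capture(n); np.savez(n+"3.npz",p=p,d=d); ims.append(p[60:330])
cv2.imwrite("pics/f.png",cv2.cvtColor(np.vstack(ims),cv2.COLOR_RGB2BGR))
E
```

```text
down hit=False t23.1 [0.4811 0.3464 0.0069] yaw19.0 gap0.750 gf0.0 [-0.1  0.2  0.1]
gripped t23.4 [0.481  0.3464 0.007 ] yaw19.0 gap0.479 gf30.1 [-1.5 -0.6  6.8]
lifted t24.4 [0.4797 0.3457 0.1588] yaw19.0 gap0.482 gf30.5 [-0.7 -0.5 -0.7]
above t25.5 [0.5699 0.0508 0.1597] yaw-5.2 gap0.480 gf30.5 [-0.2  0.9 -1.1]
set hit=True t27.0 [0.5704 0.0489 0.0156] yaw-5.4 gap0.477 gf31.1 [ 0.1 -0.1  3.1]
free t28.2 [0.5693 0.0489 0.159 ] yaw-5.4 gap0.753 gf0.0 [ 0.3 -0.3 -0.6]
down hit=False t30.8 [0.5747 0.3616 0.0071] yaw-19.0 gap0.750 gf0.0 [-0.4  0.4 -0.2]
gripped t31.1 [0.5745 0.3617 0.0071] yaw-19.0 gap0.482 gf30.3 [-2.  -0.   6.4]
lifted t32.0 [0.5732 0.3613 0.1586] yaw-19.0 gap0.482 gf30.5 [ 0.8 -0.7 -1.3]
above t33.3 [0.6645 0.0418 0.1595] yaw-5.3 gap0.479 gf30.5 [0.6 0.8 0. ]
set hit=True t34.8 [0.6649 0.0399 0.0158] yaw-5.4 gap0.483 gf31.3 [-1.6  0.2  4.6]
free t36.0 [0.6639 0.0399 0.1587] yaw-5.4 gap0.750 gf0.0 [-0.1 -0.1  0.4]
```

View pics/f.png

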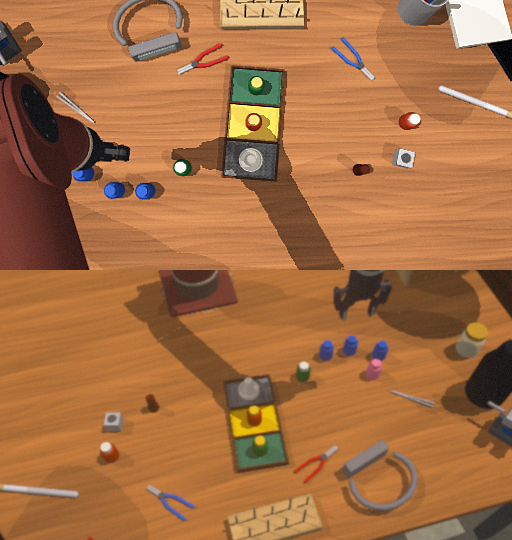

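All four pieces are in place: green jar at (256,85), amber jar at (254,122) and cone in dish at (250,160) in the upper view. The look-alikes haven't moved and the gripper is clear, so I'm handing in.

```bash
python3 -c "
from bench import env
print(env.hand_in())"
```

```text
the job is handed in; nothing more can be done
None
```

I laid out the tray as asked and handed the job in at about 37 s. The dish went in the grey bay first, then the white cone upright and centred in it, with the amber and green brass-lidded jars in the yellow and green bays and the look-alikes untouched.

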